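# Close the latching holder on the relay

## Task

The black relay stands in the jig with the red latch tab. Squeeze that red tab against the fixed grip to free the stop, slide the stop one notch towards the relay, and let go so that it clicks into that next notch with the relay still standing in its place. Leave the stop of the blue-tabbed jig where it is.

Things in the scene. Friction and masses are not known exactly. Their poses are not given: they have to be found in the camera images.
- red_grip (a point): Middle of the red-tabbed stop's upright grip with the tab fully squeezed in, 54 mm above the bench. x: sliding direction, to the relay; z up. Fixed grey fin, 28 mm long (x), top at 75 mm: outer face at y +11 mm. Sprung red tab, 26 mm long, from 29 to 73 mm above the bench: outer face at y -31 mm released, -11 mm fully in (3 N rising to 7 N). Fingertips may go down to 32 mm above the bench.
- red_stop (a joint): Slide of the red-tabbed stop in m, along x of red_grip: about 0 in its starting notch, growing towards the relay. Notches at -0.035, 0 and 0.035 (black lines on one guide). A tooth locks it until the tab is in by 8 mm or more; free, it slides with under 2 N. Let go within 8 mm of a notch, the tooth draws it in (play 1 mm either way). At 0.035 the nose is 3 to 5 mm short of the relay.
- relay_mid (a point): Middle of the black relay (body 28 x 28 x 25 mm, 38 mm high with its bracket), z its upright axis. It stands loose on the red-tabbed jig, a dark plate 200 x 90 x 10 mm fixed to the bench with aluminium guides 24 mm high, between the grey sliding stop (nose 46 mm high, 35 mm ahead of the grip's middle) and the aluminium end fence (46 mm high).
- blue_stop (a joint): Slide in m of the stop of the other jig, of the same build but with a blue tab, which holds the red and white fuse case: about 0 in the notch where it starts and must stay.
There are look-alikes about, which are no part of the job. There is more than one size of the part that bears relay_mid; the job needs the smaller.

How it is judged:
By the outcome, as a careful person would: the job done as asked, in the order asked, and still so for the second after the job is handed in, with the robot touching nothing.
It also fails if it takes over 29 s, if anything falls off the work surface, if the arm or the gripper's body presses on something with over 40 N, if the wrist force passes 120 N, or if a joint passes its speed limit or range.

## Robot

A 7-joint arm with a two-finger parallel gripper is mounted at the origin on a cart in front of the work surface, level with it; the furniture and walls round the work are solid. World frame = base frame: x ahead of the robot, y to its left, z up, the work surface at z = 0. Lengths are in m, angles in rad, forces in N, time in s.
With the tool pointing down it reaches from about 0.35 to 0.9 m from the base axis. Payload 8.1 kg.
Tool frame: the origin (TCP) lies on the centre line of the jaws, within the pads' length; the fingertips stand 19 mm ahead of it and the grasp point (between the pads) is the TCP (arm.tip_reach is the distance from the TCP to the fingertips, in m); z points along the fingers, y is the line along which they close (so a half turn about z gives the same grasp; the last joint's range is limited). The gripper opens to 92 mm and grips with 3 to 60 N. Pads are 19 mm wide; open, the fingers measure 130 mm over their backs; the gripper's body (75 mm by 190 mm) begins 47 mm behind the grasp point.
Start: joints at [1.138, 0.434, 0.025, 1.573, -0.012, 1.134, -0.075], TCP at [0.202, -0.591, 0.246] pointing down, gripper open.
Joint ranges: [-2.62, 2.62], [-0.44, 2.09], [-1.27, 1.32], [0.08, 2.57], [-1.32, 4.46], [0.12, 2], [-2.74, 2.74]. Speed limits (rad/s): [2.22, 2.22, 3.01, 3.01, 3.14, 3.14, 3.14].

## Interface

Orientations are given as a rotation vector (axis times angle).
In Python, from cell import arm gives the robot as it stands.
- The arm moves only by the tool arm_command, never from a script. Its argument "targets" is a list that holds one entry, the list of rows, each a list of 6 numbers: the shift along the tool's x, y, z in m, then the turn, a rotation vector about the tool's x, y, z in rad. A call has 1 to 10 rows; each row shifts and turns the commanded pose from where the row before left it, along the tool's axes as they then stand; what a row does not reach is not made up. A row lasts 1/8 s, in which the tool goes at most 62.5 mm and 10.7 degrees, less where a joint would pass 70% of its speed; a pose out of reach is approached as far as the arm can. A call with a gripper value outside its range is refused whole. "jaw" is the finger opening in m, from 0 to 0.0918, set as the call begins (left out, the last holds). The fingers move at their own pace and stop on an object; "newtons" is the grip in N (left out, the last holds). Time passes only in rows, so rows that do not move let the fingers close. It gives the time, the measured TCP pose, the force, the opening and the grip force at its end, in the units of the state.
- arm.observe(): the state, without advancing time (a new reading comes with each control period).
- arm.get_image(name): name is "side" or "top" or "wrist"; returns a dict with "pixels" (420x560x3 uint8, red, green, blue), "z_map" (420x560 float32, m along the optical axis (not along the pixel's ray), 0 where there is no reading), "fx", "fy", "cx", "cy" (pixels), "xyz" and "rotation" of the camera in the world; the wrist camera has in their place "T_tool_cam" (4x4, takes a point from camera to tool coordinates, whose origin is the TCP and whose axes are the flange's). Camera axes: x right, y down, z forward; pixel columns grow to the right and rows downward; lengths in m; the calibration is good to about 2 mm. A picture is of the moment at which its call begins: read the wrist's pose just before it.
- arm.sign_off(): hands the job in; it is judged then, once.
The state is a dict: "clock": time; "joints": joint angles; "dq": joint speeds; "joint_efforts": joint torques, N m; "position": TCP position; "ee_rot": TCP orientation; "force": force on the tool from outside, world axes, zero at the start; "ft_torque": the same for the moment, N m; "width": opening from 0.0 (shut) to 1.0 (fully open); "gripper_force": force on a finger pad.
Only numpy, scipy, OpenCV 4.12 (cv2) and the standard library are available. Lean on these libraries where they do the work, as an engineer would, in place of code of your own. Each camera call takes 0.05 s, during which the arm holds its last target. There are 200 camera calls.

## Working session

There is one attempt and no reset: what is moved stays moved. The work goes in short steps, Python scripts to look and compute and a tool call to move; the robot and the scene stay as the last step left them, time stands still between calls to the robot, and variables do not carry over. Pictures are saved under pics/ and viewed, at most 10 in all, crops included, and the job is handed in when it is done.

Besides the shell and the picture viewer there is one more tool, called after ">>>" as a command line: name --argument value ..., lists and objects as JSON in quotes. arm_command: Moves the arm, as the interface text tells. Its arguments: {"type":"object","properties":{"targets":{"type":"array","items":{"type":"array","items":{"type":"array","items":{"type":"number"}}}},"jaw":{"type":"number"},"newtons":{"type":"number"}},"required":["targets"]}

```bash
mkdir -p pics; cat > h.py <<'E'
import numpy as np, cv2
from scipy.spatial.transform import Rotation as R
from cell import arm
def grab(name,save):
    s=arm.observe(); im=arm.get_image(name)
    if name=="wrist":
        T=np.eye(4);T[:3,:3]=R.from_rotvec(s["ee_rot"]).as_matrix();T[:3,3]=s["position"]
        T=T@np.array(im["T_tool_cam"])
    else:
        T=np.eye(4);r=np.array(im["rotation"]);T[:3,:3]=r if r.shape==(3,3) else R.from_rotvec(r).as_matrix();T[:3,3]=im["xyz"]
    cv2.imwrite(f"pics/{save}.png",cv2.cvtColor(im["pixels"],cv2.COLOR_RGB2BGR))
    v,u=np.mgrid[:420,:560];z=im["z_map"]
    P=np.stack([(u-im["cx"])/im["fx"]*z,(v-im["cy"])/im["fy"]*z,z],-1)@T[:3,:3].T+T[:3,3]
    P[z==0]=np.nan
    np.savez(f"{save}.npz",P=P,px=im["pixels"],T=T,k=[im["fx"],im["fy"],im["cx"],im["cy"]])
    return P,im["pixels"]
E
python3 - <<'E'
from h import *
print(arm.observe())
for n in("top","side"):
    P,px=grab(n,n+"1")
    print(n,np.load(n+"1.npz")["T"].round(3).tolist())
E
```

```text
{'clock': 0.0, 'joints': array([ 1.13839057,  0.43522276,  0.02498972,  1.57407938, -0.01161968,
        1.1339957 , -0.0751364 ]), 'dq': array([-6.82977242e-05,  8.37300515e-04, -1.26894470e-03, -2.34192275e-03,
        5.84294423e-04,  9.30881439e-04, -1.01693321e-03]), 'joint_efforts': array([-2.00026861e-04, -6.67843366e+01,  9.84950624e-01, -3.14462149e+01,
       -6.05840608e-02,  4.27591510e-02,  1.16046112e-04]), 'position': array([ 0.20220478, -0.59088718,  0.24495213]), 'ee_rot': array([-3.09751685e+00, -5.15264126e-01,  6.03550035e-04]), 'force': array([ 0.62720841, -0.23917298, -0.11960304]), 'ft_torque': array([-0.05178821,  0.00634268,  0.01281308]), 'gripper_force': 0.0, 'width': 0.99958440685209}
top [[0.025, -0.986, 0.162, 0.386], [-1.0, -0.027, -0.012, 0.008], [0.016, -0.162, -0.987, 0.907], [0.0, 0.0, 0.0, 1.0]]
side [[0.998, 0.046, -0.04, 0.557], [0.056, -0.447, 0.893, -0.739], [0.023, -0.893, -0.449, 0.447], [0.0, 0.0, 0.0, 1.0]]
```

View pics/top1.png

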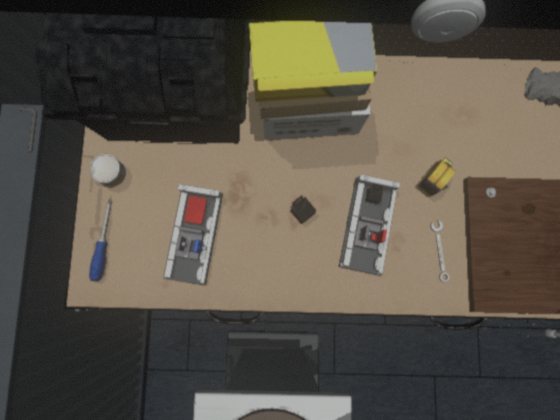

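View pics/side1.png

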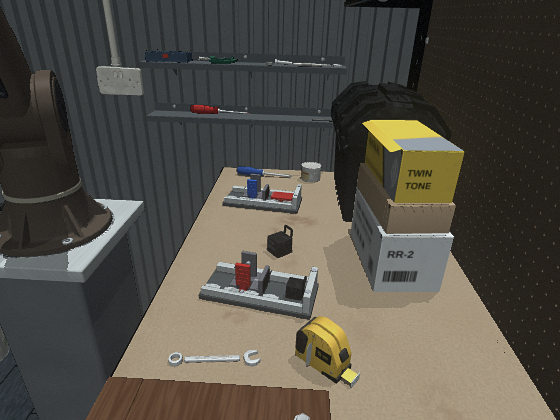

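The top view shows the red-tab jig near (370,225), with the relay at (374,195) and the red tab at (378,236). The loose look-alike is at (303,209) and the blue jig at (193,235). The side view shows the red tab at (243,275), the grey fin at (249,262) and the relay at (296,288).

```bash
python3 - <<'E'
from h import *
for n,box in(("top1",(170,280,330,405)),("side1",(240,320,190,325))):
    d=np.load(n+".npz");P=d["P"];px=d["px"].astype(int)
    m=np.zeros(P.shape[:2],bool);m[box[0]:box[1],box[2]:box[3]]=1
    r,g,b=px[...,0],px[...,1],px[...,2]
    red=m&(r>110)&(g<60)&(b<60)
    Q=P[red];print(n,"red",len(Q),np.nanmedian(Q,0).round(4),np.nanmin(Q,0).round(3),np.nanmax(Q,0).round(3))
    # all points >5mm above bench, jig outline
    J=m&(P[...,2]>0.004)&(P[...,2]<0.1)
    Q=P[J][:,:2].astype(np.float32);rc=cv2.minAreaRect(Q);print("rect",rc,cv2.boxPoints(rc).round(3).tolist())
    a=cv2.boxPoints(rc);e=[a[1]-a[0],a[2]-a[1]];ex=max(e,key=np.linalg.norm);ex=ex/np.linalg.norm(ex);ex=ex*np.sign(ex[0]);ey=np.array([-ex[1],ex[0]])
    c=np.array(rc[0]);print("yaw",np.degrees(np.arctan2(ex[1],ex[0])))
    # high points in jig frame
    H=m&(P[...,2]>0.03)&(P[...,2]<0.1);q=P[H];l=np.c_[(q[:,:2]-c)@ex,(q[:,:2]-c)@ey,q[:,2]]*1000
    for lo,hi in((30,42),(42,50),(50,68),(68,85)):
        k=(l[:,2]>=lo)&(l[:,2]<hi)
        h,xe,ye=np.histogram2d(l[k,0],l[k,1],bins=[np.arange(-105,106,10),np.arange(-50,51,5)])
        print(lo,hi);[print(int(xe[i]),h[i].astype(int)) for i in range(len(h)) if h[i].sum()]
E
```

```text
top1 red 10 [ 0.4732 -0.2066  0.0711] [ 0.466 -0.209  0.021] [ 0.48  -0.205  0.073]
rect ((0.496399849653244, -0.19579650461673737), (0.21908916532993317, 0.16039995849132538), 3.4390904903411865) [[0.38199999928474426, -0.12200000137090683], [0.3919999897480011, -0.28200000524520874], [0.6110000014305115, -0.26899999380111694], [0.6010000109672546, -0.10899999737739563]]
yaw 3.4390888
30 42
-45 [0 0 0 0 0 0 0 0 1 0 1 0 0 0 0 0 0 0 0 0]
-35 [0 0 0 0 0 0 0 0 6 0 0 0 0 0 0 3 0 0 0 0]
-25 [0 0 0 0 0 0 0 5 1 0 0 0 0 0 1 5 0 0 0 0]
-15 [0 0 0 0 0 0 0 1 0 0 0 0 0 0 6 0 0 0 0 0]
-5 [0 0 0 0 0 0 2 1 3 0 0 0 0 0 1 0 0 0 0 0]
5 [0 0 0 0 0 0 0 0 0 3 2 5 1 3 3 2 0 0 0 0]
15 [0 0 0 0 0 0 0 0 0 0 0 0 1 1 1 2 0 0 0 0]
45 [0 0 0 0 0 3 6 5 5 3 1 0 0 0 0 0 0 0 0 0]
55 [ 0  0  0  0  0  9 11 10 10 11 12  1  0  0  0  0  0  0  0  0]
65 [ 0  0  0  0  3  9 12 10 12 13  6  0  0  0  0  0  0  0  0  0]
75 [ 2  5  3  3  4  6  4  4 10  7  2  0  0  0  0  0  0  0  0  0]
85 [0 0 0 0 0 2 3 3 2 3 3 3 3 3 0 0 0 0 0 0]
95 [0 0 0 0 0 0 0 0 0 1 0 0 0 1 6 0 0 0 0 0]
42 50
-45 [0 0 0 0 0 0 0 0 1 0 0 0 0 0 0 0 0 0 0 0]
-35 [
[... 2243 characters left out ...]
0  0  0  0  0  0  0  0  0]
-15 [9 5 6 3 0 0 0 0 0 0 0 0 0 0 0 0 0 0 0 0]
45 [0 0 0 0 0 4 4 4 3 0 1 3 4 4 7 0 0 0 0 0]
55 [ 0  0  0  3  2  8  7  7  9  6 13  8 13  5  5  3  0  0  0  0]
65 [14  8  9  9 11 10  7  7  6  1  3  0  0  0  0  0  0  0  0  0]
75 [7 7 2 2 0 0 0 0 0 0 0 0 0 0 0 0 0 0 0 0]
50 68
-65 [ 0  0 28  0  0  0  0  0  0  0  0  0  0  0  0  0  0  0  0  0]
-55 [ 0  7 25 11  0  0  0  0  0  0  0  0  0  0  0  0  0  0  0  0]
-45 [ 0  1  2 43  8  0  0  0  0  0  0  0  0  0  0  0  0  0  0  0]
68 85
-65 [ 0  0 18  3  0  0  0  0  0  0  0  0  0  0  0  0  0  0  0  0]
-55 [ 0  0 17 11  0  0  0  0  0  0  0  0  0  0  0  0  0  0  0  0]
-45 [ 0  0  1 23  5  0  0  0  0  0  0  0  0  0  0  0  0  0  0  0]
```

```bash
cat > fit.py <<'E'
from h import *
from scipy.ndimage import label
def fit(P,px,c0,yaw0):
    ex=np.array([np.cos(yaw0),np.sin(yaw0)]);ey=np.array([-ex[1],ex[0]])
    d=P[...,:2]-c0;a=d@ex;b=d@ey
    out={}
    z=P[...,2]
    top=(z>.066)&(z<.085)&(abs(a)<.05)&(abs(b)<.05)
    red=(px[...,0].astype(int)>2*px[...,1].astype(int)+10)
    for n,m in(("tabtop",top&(b<-.008)),("fintop",top&(b>0)),("guide",(z>.017)&(z<.027)&(abs(a)<.12)&(abs(b)<.06)),
      ("nose",(z>.041)&(z<.051)&(a>.0)&(a<.07)&(abs(b)<.03)),("fence",(z>.041)&(z<.051)&(a>.085)&(a<.14)&(abs(b)<.06)),("relay",(z>.03)&(z<.041)&(a>.055)&(a<.13)&(abs(b)<.03))):
        Q=np.c_[a[m],b[m],z[m]]
        if len(Q)<4: print(n,len(Q));continue
        q=np.percentile(Q,[3,50,97],axis=0)*1000
        w,v=np.linalg.eigh(np.cov(Q[:,:2].T));v=v[:,1]
        print(n,len(Q),q.round(1).tolist(),"axis deg",round(np.degrees(np.arctan2(v[1],v[0]))%180,1))
E
python3 - <<'E'
from fit import *
for n in("top1","side1"):
    d=np.load(n+".npz");print(n);fit(d["P"],d["px"],np.array([.476,-.19]),np.radians(-14.5))
E
```

```text
top1
tabtop 52 [[-11.1, -23.7, 66.8], [0.3, -19.8, 72.4], [12.5, -17.1, 74.9]] axis deg 2.2
fintop 59 [[-14.1, 10.7, 67.6], [-1.7, 15.0, 73.9], [11.3, 18.1, 77.2]] axis deg 4.6
guide 1471 [[-63.7, -41.1, 18.8], [10.1, 9.7, 23.8], [106.4, 44.6, 26.6]] axis deg 6.7
nose 111 [[5.8, -17.6, 41.8], [29.8, 4.3, 45.5], [35.1, 27.0, 48.1]] axis deg 85.8
fence 254 [[102.9, -30.6, 42.4], [113.2, 9.8, 45.8], [120.8, 49.9, 49.0]] axis deg 94.1
relay 221 [[73.5, -18.3, 31.3], [89.7, 8.8, 34.9], [110.7, 23.5, 39.1]] axis deg 139.2
side1
tabtop 78 [[-8.9, -27.8, 66.4], [3.6, -26.2, 71.2], [15.1, -21.4, 73.8]] axis deg 5.2
fintop 92 [[-12.7, 6.8, 66.4], [1.0, 9.1, 72.8], [13.9, 13.4, 75.8]] axis deg 4.8
guide 1556 [[-61.4, -47.3, 17.6], [22.4, -30.8, 23.5], [106.3, 39.1, 26.4]] axis deg 3.5
nose 172 [[3.0, -27.7, 41.3], [30.3, -5.1, 45.7], [36.8, 22.7, 50.2]] axis deg 68.2
fence 259 [[104.7, -36.0, 42.3], [116.2, 1.3, 45.8], [123.2, 44.1, 48.3]] axis deg 94.2
relay 222 [[76.0, -10.6, 30.5], [90.7, 1.6, 34.8], [122.9, 19.8, 38.5]] axis deg 162.2
```

>>> arm_command --targets '[[[0.058, 0.02, 0, 0, 0, 0.15], [0.058, 0.02, 0, 0, 0, 0.15], [0.058, -0.02, 0, 0, 0, 0.15], [0.04, -0.04, 0, 0, 0, 0.13], [0, -0.06, 0, 0, 0, 0], [0, -0.06, 0, 0, 0, 0]]]'

```text
clock: 0.85
position: [0.4567, -0.4258, 0.2449]
ee_rot: [-3.117, 0.391, 0.002]
force: [0.4, 0.6, 0.9]
width: 0.999
gripper_force: 0.0
```

>>> arm_command --targets '[[[-0.01, -0.055, 0, 0, 0, 0], [-0.01, -0.055, 0, 0, 0, 0], [-0.01, -0.055, 0, 0, 0, 0], [-0.01, -0.055, 0, 0, 0, 0], [0, -0.014, 0, 0, 0, -0.07], [0, 0, 0, 0, 0, 0]]]'

```text
clock: 1.6
position: [0.4754, -0.1907, 0.2457]
ee_rot: [3.129, -0.279, -0.0]
force: [-0.6, -0.2, -0.4]
width: 1.002
gripper_force: 0.0
```

```bash
python3 - <<'E'
from fit import *
s=arm.observe();print(s["clock"],s["position"],s["ee_rot"],s["joints"])
P,px=grab("wrist","w1");fit(P,px,np.array([.476,-.19]),np.radians(-10.3))
d=np.load("w1.npz");print(d["T"].round(3).tolist())
E
```

```text
1.6 [ 0.47539832 -0.19072762  0.24566544] [ 3.12915201e+00 -2.78882247e-01 -1.88621255e-04] [ 0.2713022   0.2529358   0.00723887  1.84435702 -0.00202615  1.04441792
 -1.46924553]
tabtop 198 [[-12.6, -27.8, 67.9], [-0.1, -23.9, 73.2], [11.6, -20.9, 74.8]] axis deg 179.6
fintop 199 [[-12.9, 7.7, 72.3], [0.4, 10.6, 75.3], [12.9, 13.7, 76.7]] axis deg 179.2
guide 4894 [[-62.9, -44.5, 21.0], [15.3, -2.0, 24.7], [104.5, 36.8, 26.8]] axis deg 3.5
nose 430 [[11.6, -23.9, 42.1], [30.9, -2.0, 46.2], [34.8, 20.8, 49.0]] axis deg 84.5
fence 1261 [[102.4, -42.6, 43.9], [113.3, -1.9, 46.6], [119.6, 37.1, 49.1]] axis deg 89.6
relay 855 [[74.2, -16.2, 33.8], [88.9, -0.9, 35.6], [108.0, 12.5, 37.5]] axis deg 155.1
[[-0.177, -0.95, -0.259, 0.544], [-0.984, 0.171, 0.047, -0.205], [-0.0, 0.263, -0.965, 0.385], [0.0, 0.0, 0.0, 1.0]]
```

View pics/w1.png

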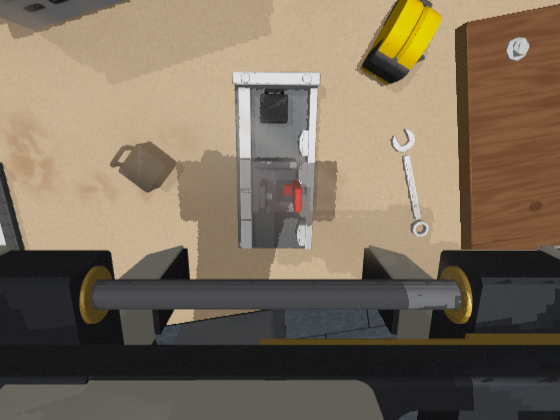

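The wrist view shows the red tab at (297,192), the fin at (266,195), the nose at about (277,163) and the relay at (273,107). The tool is aligned with the jig. I'll go lower and check once more.

>>> arm_command --targets '[[[0.001, -0.0035, 0.045, 0, 0, 0], [0, 0, 0.045, 0, 0, 0], [0, 0, 0.045, 0, 0, 0], [0, 0, 0, 0, 0, 0]]]'

```text
clock: 2.15
position: [0.4741, -0.1895, 0.1081]
ee_rot: [-3.128, 0.288, 0.01]
force: [0.2, -0.9, 0.3]
width: 0.997
gripper_force: 0.0
```

```bash
python3 - <<'E'
from fit import *
s=arm.observe();print(s["clock"],s["position"],s["ee_rot"])
P,px=grab("wrist","w2");fit(P,px,s["position"][:2],np.radians(-10.2))
E
```

```text
2.15 [ 0.47410865 -0.18946299  0.10809663] [-3.12801174  0.28847432  0.01043104]
tabtop 568 [[-10.4, -27.7, 67.7], [2.6, -24.1, 73.2], [13.9, -21.1, 74.5]] axis deg 179.3
fintop 601 [[-10.5, 7.0, 67.3], [3.6, 10.1, 75.2], [15.1, 13.6, 76.6]] axis deg 0.0
guide 10859 [[-37.4, -44.8, 19.8], [24.8, -0.1, 24.6], [108.5, 36.3, 26.8]] axis deg 2.3
nose 1228 [[11.7, -24.3, 41.8], [32.5, -1.7, 46.2], [36.9, 20.4, 48.5]] axis deg 83.2
fence 3988 [[104.6, -42.9, 43.2], [114.9, -2.7, 46.6], [121.3, 36.6, 49.1]] axis deg 89.5
relay 2586 [[75.9, -17.3, 32.5], [91.7, -0.8, 35.6], [110.3, 17.6, 38.8]] axis deg 10.5
```

View pics/w2.png

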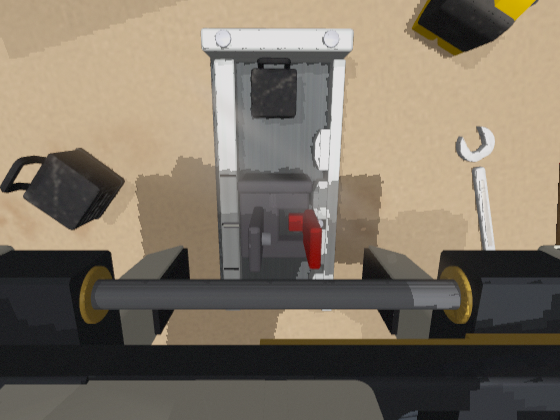

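The closer view shows the tab at (312,240), the fin at (256,240), the nose ahead of them and the relay at (273,92). The jaws straddle the grip and the offset is small, so I'll descend.

>>> arm_command --targets '[[[0.001, 0, 0.027, 0, 0, 0], [0, 0, 0.026, 0, 0, 0], [0, 0, 0, 0, 0, 0], [0, 0, 0, 0, 0, 0]]]'

```text
clock: 2.7
position: [0.479, -0.1891, 0.0596]
ee_rot: [3.128, -0.284, 0.004]
force: [0.5, 1.4, 0.0]
width: 0.999
gripper_force: 0.0
```

>>> arm_command --targets '[[[-0.002, -0.001, 0, 0, 0, 0], [0, 0, 0, 0, 0, 0], [0, 0, 0, 0, 0, 0], [0, 0, 0, 0, 0, 0], [0, 0, 0, 0, 0, 0], [0, 0, 0, 0, 0, 0]]]' --jaw 0.015 --newtons 20

```text
clock: 3.45
position: [0.476, -0.1878, 0.0579]
ee_rot: [3.128, -0.284, 0.0]
force: [-0.9, -6.1, 2.5]
width: 0.399
gripper_force: 2.5
```

>>> arm_command --targets '[[[0, 0, 0, 0, 0, 0], [0, 0, 0, 0, 0, 0], [0, 0, 0, 0, 0, 0], [0, 0, 0, 0, 0, 0], [0, 0, 0, 0, 0, 0], [0, 0, 0, 0, 0, 0]]]'

```text
clock: 4.2
position: [0.4766, -0.1852, 0.0579]
ee_rot: [-3.127, 0.28, -0.001]
force: [1.2, 5.2, 5.4]
width: 0.237
gripper_force: 20.0
```

Opening is 21.8 mm, so the tab is fully in. Next I slide one notch.

>>> arm_command --targets '[[[0.005, 0, 0, 0, 0, 0], [0.005, 0, 0, 0, 0, 0], [0.005, 0, 0, 0, 0, 0], [0.005, 0, 0, 0, 0, 0], [0.005, 0, 0, 0, 0, 0], [0.005, 0, 0, 0, 0, 0], [0.004, 0, 0, 0, 0, 0], [0, 0, 0, 0, 0, 0], [0, 0, 0, 0, 0, 0]]]'

```text
clock: 5.32
position: [0.5102, -0.1915, 0.0579]
ee_rot: [-3.128, 0.281, -0.001]
force: [0.9, 5.5, 4.4]
width: 0.231
gripper_force: 20.0
```

```bash
python3 - <<'E'
from fit import *
s=arm.observe();print(s["clock"],s["position"],s["ee_rot"],s["force"],s["width"])
P,px=grab("wrist","w3");fit(P,px,np.array([.4766,-.1871]),np.radians(-10.3))
for n in ("top","side"): 
    P,px=grab(n,n+"2");print(n);fit(P,px,np.array([.4766,-.1871]),np.radians(-10.3))
E
```

```text
5.325 [ 0.51016211 -0.19153214  0.05791328] [-3.12768466e+00  2.80740108e-01 -1.42268234e-03] [0.92620569 5.51750597 4.43032677] 0.2313837687554194
tabtop 461 [[22.7, -17.9, 66.6], [43.4, -11.1, 73.1], [46.2, -8.2, 84.8]] axis deg 171.4
fintop 846 [[21.2, 4.0, 66.9], [43.6, 8.6, 74.9], [47.6, 17.2, 82.6]] axis deg 5.6
guide 8262 [[35.8, -47.6, 19.6], [62.8, 0.8, 24.7], [106.1, 33.3, 26.8]] axis deg 86.2
nose 2351 [[43.3, -25.8, 41.7], [64.5, -4.1, 46.2], [69.2, 18.1, 49.6]] axis deg 96.1
fence 5812 [[103.2, -45.3, 44.7], [113.8, -5.2, 46.6], [119.7, 34.0, 49.0]] axis deg 89.7
relay 3628 [[69.2, -17.3, 33.0], [86.4, -3.7, 35.5], [100.8, 10.2, 38.5]] axis deg 14.0
top
tabtop 0
fintop 0
guide 675 [[-67.4, -43.2, 18.6], [-20.4, 11.3, 23.5], [105.1, 38.8, 26.4]] axis deg 22.7
nose 2
fence 92 [[109.4, -3.6, 42.9], [116.1, 24.9, 45.9], [120.1, 39.8, 49.2]] axis deg 95.8
relay 3
side
tabtop 0
fintop 0
guide 1461 [[-63.3, -48.5, 17.6], [32.7, -36.7, 23.7], [105.9, 30.8, 26.5]] axis deg 179.5
nose 111 [[30.9, -28.5, 41.7], [65.7, -11.3, 45.6], [69.8, 17.6, 49.4]] axis deg 62.3
fence 260 [[104.7, -47.7, 42.1], [115.8, -11.2, 45.8], [121.8, 32.8, 48.3]] axis deg 89.8
relay 274 [[64.3, -27.6, 30.7], [86.5, -9.3, 34.9], [121.8, 11.6, 39.8]] axis deg 25.7
```

View pics/w3.png

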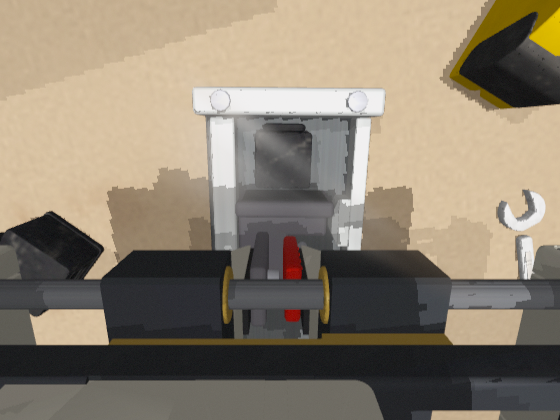

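The stop moved about 34 mm. The nose at (285,205) is just short of the relay at (282,155), which is still standing. I'll open, lift and check.

>>> arm_command --targets '[[[0, 0, 0, 0, 0, 0], [0, 0, 0, 0, 0, 0], [0, 0, 0, 0, 0, 0], [0, 0, 0, 0, 0, 0], [0, 0, 0, 0, 0, 0], [0, 0, 0, 0, 0, 0], [0, 0, 0, 0, 0, 0]]]' --jaw 0.09

```text
clock: 6.35
position: [0.5093, -0.1925, 0.0575]
ee_rot: [-3.129, 0.282, 0.001]
force: [0.6, 0.8, -0.5]
width: 0.947
gripper_force: 0.0
```

>>> arm_command --targets '[[[0, 0, -0.03, 0, 0, 0], [0, 0, -0.05, 0, 0, 0], [0, 0, -0.05, 0, 0, 0], [-0.03, 0, -0.05, 0, 0, 0], [0, 0, 0, 0, 0, 0], [0, 0, 0, 0, 0, 0]]]'

```text
clock: 7.1
position: [0.4798, -0.1874, 0.2376]
ee_rot: [-3.129, 0.283, -0.0]
force: [-0.9, 0.4, -0.7]
width: 0.978
gripper_force: 0.0
```

```bash
python3 - <<'E'
from fit import *
s=arm.observe();print(s["clock"],s["position"],s["force"],s["width"])
P,px=grab("wrist","w4")
fit(P,px,np.array([.4766,-.1871])+.035*np.array([.984,-.179]),np.radians(-10.3))
fit(P,px,np.array([.4766,-.1871]),np.radians(-10.3))
P,px=grab("side","side3")
a=cv2.imread("pics/w4.png")[60:300,180:400];b=cv2.imread("pics/side3.png")[150:330,180:340]
cv2.imwrite("pics/c4.png",np.hstack([cv2.resize(a,(385,420)),cv2.resize(b,(373,420))]))
E
```

```text
7.1 [ 0.47981162 -0.18736256  0.23757512] [-0.85978797  0.35923627 -0.71087039] 0.9776160220383061
tabtop 216 [[-13.8, -31.0, 67.4], [-1.7, -27.2, 73.2], [10.2, -24.2, 74.8]] axis deg 178.9
fintop 214 [[-14.8, 4.6, 72.3], [-1.1, 7.4, 75.4], [11.3, 10.3, 76.8]] axis deg 179.0
guide 5180 [[-97.7, -47.4, 20.9], [-6.0, -4.1, 24.8], [69.4, 33.8, 26.8]] axis deg 4.2
nose 521 [[10.7, -26.7, 42.4], [30.3, -4.8, 46.5], [69.2, 17.0, 48.6]] axis deg 15.4
fence 1
relay 400 [[55.4, -23.0, 31.0], [61.9, -3.9, 35.6], [73.1, 17.8, 39.5]] axis deg 89.9
tabtop 216 [[21.2, -31.0, 67.4], [33.3, -27.3, 73.2], [45.2, -24.2, 74.8]] axis deg 178.9
fintop 214 [[20.2, 4.6, 72.3], [33.9, 7.4, 75.4], [46.4, 10.3, 76.8]] axis deg 179.0
guide 5180 [[-62.6, -47.4, 20.9], [29.0, -4.1, 24.8], [104.4, 33.8, 26.8]] axis deg 4.2
nose 450 [[41.2, -26.7, 42.4], [64.3, -5.4, 46.4], [68.1, 17.8, 48.4]] axis deg 81.0
fence 1308 [[102.6, -45.6, 44.4], [113.3, -4.8, 46.6], [119.6, 34.1, 49.3]] axis deg 89.6
relay 907 [[72.9, -17.2, 33.7], [88.4, -3.0, 35.6], [108.0, 10.3, 38.2]] axis deg 169.6
```

View pics/c4.png

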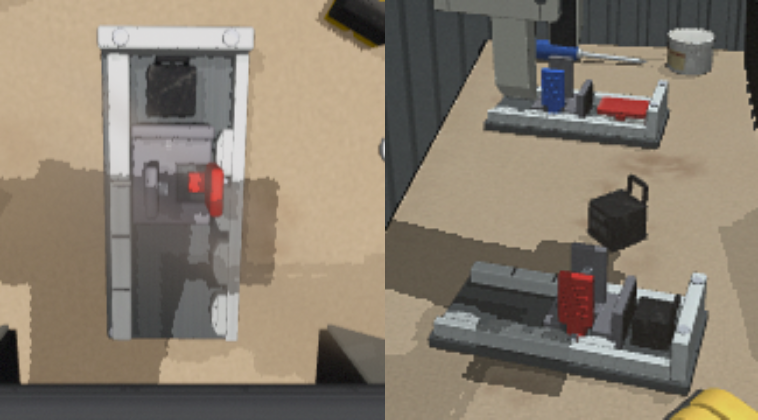

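The close-up shows the tab fully sprung out at (217,190), the stop in its next notch and the relay upright at (171,88) with a small gap. The blue jig is untouched, so I'll hand in.

```bash
python3 -c "
from cell import arm
print(arm.sign_off())"
```

```text
the job is handed in; nothing more can be done
None
```

Job handed in: the red-tabbed stop measured about 34 mm along, in its next notch with the tab fully released; the relay still stands and the blue-tabbed stop was left alone.

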